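# Fit up a lifting lug on its base plate

### The arm

A 7-joint arm with a two-finger parallel gripper is mounted at the origin on the work surface. World frame = base frame: x ahead of the robot, y to its left, z up, the work surface at z = 0. Lengths are in m, angles in rad, forces in N, time in s.
With the tool pointing down it reaches from about 0.4 to 0.85 m from the base axis. Payload 4.5 kg.
Tool frame: the origin (TCP) lies at the centre of the arm's flange, where the gripper is bolted on; the fingertips stand nose_length ahead of it and the grasp point (between the pads) lies 147 mm ahead of it (nose_length is the distance from the TCP to the fingertips, in m); z points along the fingers, y is the line along which they close (so a half turn about z gives the same grasp; the last joint's range is limited). The gripper opens to 88 mm and grips with 3 to 60 N. Pads are 18 mm wide; open, the fingers measure 123 mm over their backs; the gripper's body (75 mm by 187 mm) begins 45 mm behind the grasp point.
Start: joints at [1.16, 0.689, -0.195, 1.565, 0.157, 0.902, -0.215], TCP at [0.269, -0.564, 0.405] pointing down, gripper open.
Joint ranges: [-3.01, 3.01], [-0.46, 2.08], [-1.47, 1.51], [0.13, 2.56], [-1, 4.14], [0.04, 2.09], [-2.66, 2.66]. Speed limits (rad/s): [2.57, 2.57, 3.14, 3.14, 3.14, 3.14, 3.14].

### API

Orientations are given as a unit quaternion [x, y, z, w].
In Python, from plant import * gives the robot as it stands.
- The arm moves only by the tool play_rows, never from a script. Its argument "rows" is a list that holds one entry, the list of rows, each a list of 6 numbers: the shift along the tool's x, y, z normalised to -1 to 1, where 1 is 0.5 m, then the turn, a rotation vector about the tool's x, y, z normalised to -1 to 1, where 1 is 0.5 rad. A call has 1 to 20 rows; each row is the pose to reach, as a shift and turn from the pose commanded when the call began, along the tool's axes at that moment; what a row does not reach only later rows make up. A row lasts 1/12 s, in which the tool goes at most 41.7 mm and 7.16 degrees, less where a joint would pass 70% of its speed; a pose out of reach is approached as far as the arm can. A call with a number of a shift or a turn outside -1 to 1 is refused whole. A call with a gripper value outside its range is refused whole. "claw" is the closure, from 0 (fully open) to 1 (shut), set as the call begins (left out, the last holds). The fingers move at their own pace and stop on an object; "squeeze" is the grip in N (left out, the last holds). Time passes only in rows, so rows that repeat a pose let the fingers close. It gives the time, the measured TCP pose, the force, the opening and the grip force at its end, in the units of the state.
- get_state(): the state, without advancing time (a new reading comes with each control period).
- snapshot(name): name is "scene" or "top" or "wrist"; returns a dict with "pixels" (400x640x3 uint8, blue, green, red), "camera_matrix" (3x3 intrinsics, pixels), "dist_coeffs" ([k1, k2, p1, p2, k3] as OpenCV has them; the pictures are not rectified), "world_to_cam" (4x4, takes a point from world to camera coordinates); the wrist camera has in their place "mount" (4x4, takes a point from camera to tool coordinates, whose origin is the TCP and whose axes are the flange's). Camera axes: x right, y down, z forward; pixel columns grow to the right and rows downward; lengths in m; the calibration is good to about 2 mm. A picture is of the moment at which its call begins: read the wrist's pose just before it. There is no depth.
- finish_job(): hands the job in; it is judged then, once.
The state is a dict: "clock": time; "q": joint angles; "qd": joint speeds; "joint_torque": joint torques, N m; "tool_pos": TCP position; "eef_rot": TCP orientation; "contact_force": force on the tool from outside, world axes, zero at the start; "moment": the same for the moment, N m; "opening": opening from 0.0 (shut) to 1.0 (fully open); "finger_force": force on a finger pad.
Only numpy, scipy, OpenCV 4.12 (cv2) and the standard library are available. Lean on these libraries where they do the work, as an engineer would, in place of code of your own. Each camera call takes 0.05 s, during which the arm holds its last target. There are 200 camera calls.

### The job

Get this lifting lug ready for tacking: with a light push, without lifting it, tip the standing base plate over so that it lies flat on the bench with its bright scribed face up. Then gently stand the steel lug upright on its straight foot in the middle of the plate, along the scribed blue line, and leave it standing there on its own. Leave the copper backing bar and the other loose things on the bench where they are.

Things in the scene. Friction and masses are not known exactly. Their poses are not given: they have to be found in the camera images.
- plate: Square steel base plate, 110 x 110 x 10 mm, about 0.9 kg, loose: black edges and back, one bright face with a blue line across its middle and a black bolt hole near each corner. Origin at its centre; z points out of the bright face, x runs along the line. At the start it stands on one thin edge (x level, y up), bright face roughly to the robot's right (-y), easily toppled.
- line_mid (a point): Middle of the blue line, on the bright face, 5 mm from the plate's centre; same axes. A light push near the top of the standing plate on this face topples it away from the push about its lower back edge, to lie bright face up with its centre 5 mm above the bench and 50 to 65 mm farther along the push.
- lug: Steel lifting lug, loose, about 0.4 kg: a plate 12 mm thick, 60 mm wide, 80 mm from its straight foot to its round top (radius 30 mm, black eye). Origin at mid height and mid thickness, about 3 mm from its centre of mass; x along the foot, y from foot to top, z square to the flat faces. Straight side edges reach 50 mm up from the foot. It starts lying flat, z up, foot roughly to the robot's left (+y).
- lug_foot (a point): Middle of the lug's straight foot (the 60 x 12 mm edge face it must stand on), 40 mm from the lug's origin along -y of the lug; same axes as the lug.
- tube_a: Red square-tube offcut fixed to the bench, 36 mm wide (its x), 110 mm long (its y), 50 mm high; origin at the centre of its underside. The lug lies on it, centred to within 9 mm, so that the lug's side edges overhang it by about 12 mm each.
- tube_b: A second such tube, with the copper backing bar on it, 130 to 230 mm from the first, centre to centre; the two change places from start to start.
- backing: Copper backing bar, 60 x 80 x 12 mm with square corners and no eye, loose, lying on the second tube; origin at its centre, z up. Not wanted.
- brush: Wire brush lying on the bench to the robot's right, loose; origin under its middle. Bystander.
- hammer: Hammer lying on the bench to the robot's left, loose; origin under its middle. Bystander.
- square: Red block-shaped magnetic square, 90 x 20 x 90 mm, standing loose beyond the work area; origin at the centre of its underside. Bystander.
- can: Spray can, 60 mm across, 140 mm tall, standing loose at the robot's right; origin at the centre of its underside. Bystander.
- flange: Bright ring flange, 100 mm across, 14 mm high, lying loose at the far left; origin at the centre of its underside. Bystander.
There are look-alikes about, which are no part of the job. Several things have the shape of the lug; the one meant has the colours described above. What is shaped like the plate but brown is not meant.

How it is judged:
On the way, in this order (a step that is already met when the one before it is completed fails the run):
1. the base plate lies flat on the bench, bright face up, at rest, with the lug still lying on its tube (angle between plate's own z axis and vertical below 0.05 rad and height (world z) of plate between 0.002 and 0.009 m and linear speed of plate below 0.02 m/s and distance of lug from where it was at the start of the episode below 0.02 m), for 0.2 s.
2. the lug stands upright on its foot on the plate, along the line (angle between plate's own z axis and vertical below 0.05 rad and height (world z) of plate between 0.002 and 0.009 m and x of lug_foot in the frame of plate between -0.015 and 0.015 m and y of lug_foot in the frame of plate between -0.01 and 0.01 m and z of lug_foot in the frame of plate between 0.001 and 0.009 m and angle between the x axis of lug and the x axis of plate, either way round below 0.15 rad and angle between lug's own y axis and vertical below 0.06 rad), for 0.2 s.
At the end, for the whole second after the job is handed in: The plate lies flat on the bench, bright face up (within 0.05 rad). The lug stands on its foot on the plate, upright within 0.06 rad, the foot's middle within 15 mm of the plate's centre along the line and 10 mm across it, parallel to it within 0.15 rad. Both at rest (all of step 2 and linear speed of each of lug, plate below 0.02 m/s and angular speed of lug below 0.1 rad/s); the robot touches nothing.
It fails at once if the base plate is lifted (its centre more than 20 mm higher than when it stands on edge) (height (world z) of plate above 0.075 m).
It fails at once if the fingers push on the plate with more than 25 N (contact force between the fingers and plate above 25 N).
It fails at once if the lug is dropped onto the plate (faster than 0.35 m/s within 20 mm above it) (horizontal distance between lug_foot and plate below 0.05 m and z of lug_foot in the frame of plate below 0.025 m and linear speed of lug above 0.35 m/s).
It fails at once if the copper bar or another loose bystander is moved by more than 20 mm (distance of any of backing, brush, hammer, square, can, flange from where it was at the start of the episode above 0.02 m).
It also fails if it takes over 46 s, if anything falls off the work surface, if the arm or the gripper's body presses on something with over 40 N, if the wrist force passes 120 N, or if a joint passes its speed limit or range.

## Working session

There is one attempt and no reset: what is moved stays moved. The work goes in short steps, Python scripts to look and compute and a tool call to move; the robot and the scene stay as the last step left them, time stands still between calls to the robot, and variables do not carry over. Pictures are saved under pics/ and viewed, at most 10 in all, crops included, and the job is handed in when it is done.

Besides the shell and the picture viewer there is one more tool, called after "Call:" as name(argument=value, ...) on one line, values as JSON. play_rows: Moves the arm, as the interface text tells. Its arguments: {"type":"object","properties":{"rows":{"type":"array"},"claw":{"type":"number"},"squeeze":{"type":"number"}},"required":["rows"]}

```bash
ls; mkdir -p pics; cat > h.py <<'E'
from plant import *
import numpy as np, cv2
from scipy.spatial.transform import Rotation as R
def snap(n,f=None):
    s=get_state(); d=snapshot(n)
    if f: cv2.imwrite('pics/'+f,d['pixels'])
    K=np.array(d['camera_matrix']);D=np.array(d['dist_coeffs'])
    if n=='wrist':
        T=np.eye(4);T[:3,:3]=R.from_quat(s['eef_rot']).as_matrix();T[:3,3]=s['tool_pos']
        C=T@np.array(d['mount'])
    else: C=np.linalg.inv(np.array(d['world_to_cam']))
    return dict(img=d['pixels'],K=K,D=D,C=C)
def save(n,f):
    c=snap(n,f); np.savez('pics/'+f[:-4]+'.npz',**c); return c
def load(f):return dict(np.load('pics/'+f+'.npz'))
def ray(c,px):
    u=cv2.undistortPoints(np.array(px,float).reshape(-1,1,2),c['K'],c['D']).reshape(-1,2)
    d=np.c_[u,np.ones(len(u))]@c['C'][:3,:3].T
    return c['C'][:3,3],d/np.linalg.norm(d,axis=1)[:,None]
def onz(c,px,z):
    o,d=ray(c,px); return o+d*((z-o[2])/d[:,2])[:,None]
def tri(c1,p1,c2,p2):
    o1,a=ray(c1,p1);o2,b=ray(c2,p2);out=[]
    for x,y in zip(a,b):
        t=np.linalg.lstsq(np.c_[x,-y],o2-o1,rcond=None)[0]
        A=o1+t[0]*x;B=o2+t[1]*y; out.append(np.r_[(A+B)/2,np.linalg.norm(A-B)])
    return np.array(out)
def proj(c,P):
    W=np.linalg.inv(c['C']); return cv2.projectPoints(np.array(P,float).reshape(-1,3),cv2.Rodrigues(W[:3,:3])[0],W[:3,3],c['K'],c['D'])[0].reshape(-1,2)
def rel(pos,Rm,s=None):
    "row numbers to reach pos, rotation matrix from current state"
    s=s or get_state();R0=R.from_quat(s['eef_rot']).as_matrix()
    return np.r_[R0.T@(np.array(pos)-s['tool_pos'])/.5, R.from_matrix(R0.T@Rm).as_rotvec()/.5]
E
python3 - <<'E'
from h import *
np.set_printoptions(precision=4,suppress=True)
a=save('scene','s0.png');b=save('top','t0.png')
cv2.imwrite('pics/st0.png',np.vstack([a['img'],b['img']])[:, :]) 
print(a['C'],b['C'],get_state(), nose_length)
E
```

```text
pics
[[ 0.2373  0.6183 -0.7493  1.3986]
 [ 0.9714 -0.1513  0.1828 -0.2064]
 [-0.0003 -0.7713 -0.6365  0.7948]
 [ 0.      0.      0.      1.    ]] [[-0.0146 -0.9973  0.0715  0.4531]
 [-0.9999  0.0139 -0.0098  0.0088]
 [ 0.0087 -0.0716 -0.9974  1.483 ]
 [ 0.      0.      0.      1.    ]] {'clock': 0.1, 'q': array([ 1.1598,  0.6899, -0.1945,  1.5662,  0.1573,  0.9025, -0.2151]), 'qd': array([-0.0001, -0.0025,  0.0004, -0.0036, -0.0027,  0.0003,  0.0015]), 'joint_torque': array([ -0.0036, -52.8497,  -1.2719, -15.3837,  -0.0526,   0.002 ,
         0.    ]), 'tool_pos': array([ 0.2688, -0.5639,  0.404 ]), 'eef_rot': array([ 0.9754,  0.2206, -0.0002, -0.0008]), 'contact_force': array([0.563 , 0.1621, 0.1304]), 'moment': array([ 0.0097, -0.0091,  0.0255]), 'finger_force': 0.0, 'opening': 0.9960361856278729} 0.166
```

```bash
ls pics; python3 -c "
import plant;print([x for x in dir(plant) if x[0]!='_'])"
```

```text
s0.npz
s0.png
st0.png
t0.npz
t0.png
['Unreachable', 'finish_job', 'get_state', 'nose_length', 'snapshot']
```

View pics/s0.png

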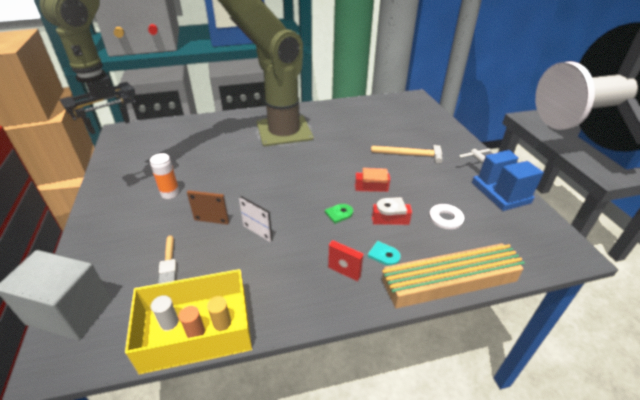

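View pics/t0.png

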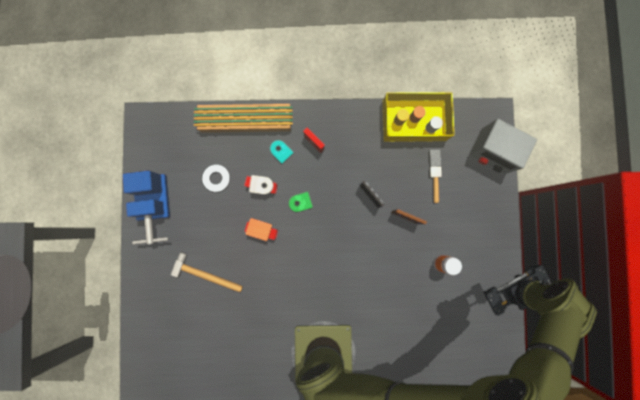

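The lug shapes, in top-picture pixels, are green (300,203), cyan (281,151) and steel-white with a black eye on a red tube (261,185). The orange-copper bar is on its own tube at (260,230). The steel one on the tube fits the description. The bright plate is at (371,193), and the brown look-alike is at (408,215).

```bash
python3 - <<'E'
from h import *
a=load('s0');b=load('t0')
A=cv2.resize(a['img'][150:290,170:430],None,fx=3,fy=3,interpolation=cv2.INTER_CUBIC)[:, :780]
B=cv2.resize(b['img'][130:250,230:430],None,fx=4,fy=4,interpolation=cv2.INTER_CUBIC)
cv2.imwrite('pics/ca.png',A);cv2.imwrite('pics/cb.png',B)
print(b['K'],a['K'])
E
```

```text
[[399.03759475   0.         322.07531315]
 [  0.         399.03759475 200.17054079]
 [  0.           0.           1.        ]] [[383.62054164   0.         315.04048753]
 [  0.         383.62054164 198.29511002]
 [  0.           0.           1.        ]]
```

View pics/ca.png

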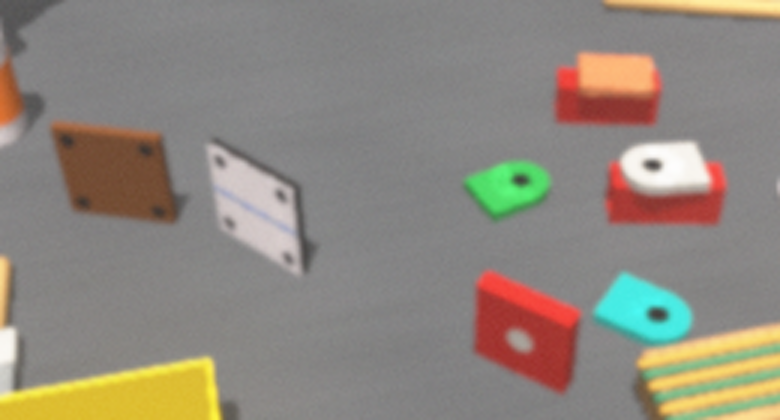

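View pics/cb.png

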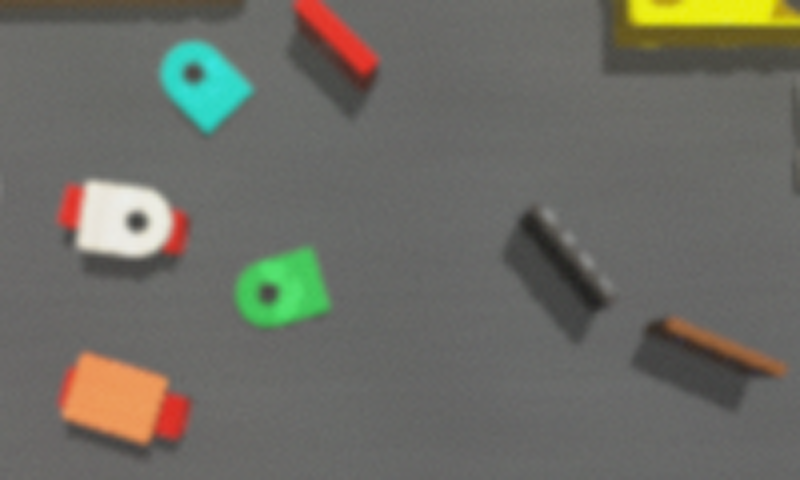

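```bash
python3 - <<'E'
from h import *
np.set_printoptions(precision=4,suppress=True)
a=load('s0');b=load('t0')
fa=lambda p:np.array(p)/3+[170,150]-.33
fb=lambda p:np.array(p)/4+[230,130]-.375
print('plate top corners',tri(a,fa([[208,141],[300,188]]),b,fb([[612,292],[543,206]])))
print('plate bottom z0',onz(a,fa([[218,224],[304,272]]),0), 'top z.11',onz(a,fa([[208,141],[300,188]]),.11))
print('line',tri(a,fa([[255,208]]),b,fb([[577,250]])))
print('lug foot corners',tri(a,fa([[695,143],[711,190]]),b,fb([[80,247],[84,182]])))
print('eye',tri(a,fa([[652,165]]),b,fb([[137,221]])))
l=onz(b,fb([[80,247],[84,182],[175,222],[137,221],[130,258],[132,182]]),.062);print('lug z.062',l)
print('lug scene',onz(a,fa([[695,143],[711,190],[622,167],[652,165]]),.062))
print('tube ends z.05',onz(b,fb([[66,185],[60,228],[186,213],[180,254]]),.05))
print('copper',onz(b,fb([[87,352],[168,377],[150,445],[60,416]]),.062))
print('green',onz(b,fb([[312,247],[330,307],[237,293]]),.012), 'red',onz(b,fb([[300,5],[372,82]]),.09),'brown',onz(b,fb([[668,322],[785,372]]),.11),'can',onz(b,[[454,267]],.14))
E
```

```text
plate top corners [[ 0.5396 -0.2148  0.1137  0.0032]
 [ 0.6169 -0.1489  0.108   0.0142]]
plate bottom z0 [[ 0.5306 -0.22    0.    ]
 [ 0.6174 -0.1462  0.    ]] top z.11 [[ 0.5345 -0.2165  0.11  ]
 [ 0.6211 -0.1422  0.11  ]]
line [[ 0.5819 -0.1871  0.0606  0.0084]]
lug foot corners [[0.5912 0.2562 0.0603 0.0052]
 [0.6502 0.2518 0.0493 0.0002]]
eye [[0.6131 0.2032 0.0603 0.0013]]
lug z.062 [[0.59   0.2534 0.062 ]
 [0.6485 0.2498 0.062 ]
 [0.6113 0.1683 0.062 ]
 [0.6127 0.2023 0.062 ]
 [0.5795 0.2087 0.062 ]
 [0.6479 0.2067 0.062 ]]
lug scene [[0.5934 0.2578 0.062 ]
 [0.663  0.2439 0.062 ]
 [0.6108 0.1732 0.062 ]
 [0.615  0.2029 0.062 ]]
tube ends z.05 [[0.6477 0.2681 0.05  ]
 [0.6087 0.2735 0.05  ]
 [0.6207 0.1597 0.05  ]
 [0.5836 0.1653 0.05  ]]
copper [[0.4961 0.2473 0.062 ]
 [0.4729 0.1754 0.062 ]
 [0.413  0.1917 0.062 ]
 [0.4397 0.2715 0.062 ]]
green [[0.5918 0.0474 0.012 ]
 [0.536  0.0314 0.012 ]
 [0.5502 0.1171 0.012 ]] red [[ 0.8002  0.0534  0.09  ]
 [ 0.7302 -0.0094  0.09  ]] brown [[ 0.5134 -0.2617  0.11  ]
 [ 0.4687 -0.362   0.11  ]] can [[ 0.3178 -0.4448  0.14  ]]
```

```bash
cat >> h.py <<'E'
def down(ang): # tool x at world angle ang, z down
    c,s=np.cos(ang),np.sin(ang); return np.array([[c,s,0],[s,-c,0],[0,0,-1.]])
np.set_printoptions(precision=4,suppress=True)
E
python3 - <<'E'
from h import *
r=down(np.radians(40.5))
print(rel([.608,-.217,.40],r)); print(rel([.608,-.217,.257],r))
E
```

```text
[ 0.911  -0.3343  0.0085 -0.0032 -0.0002 -0.5239]
[ 0.911  -0.3338  0.2945 -0.0032 -0.0002 -0.5239]
```

Call:
play_rows(rows=[[[0.1,-0.037,0,0,0,-0.1],[0.17,-0.065,0,0,0,-0.2],[0.25,-0.09,0,0,0,-0.3],[0.33,-0.12,0,0,0,-0.4],[0.41,-0.15,0,0,0,-0.5],[0.49,-0.18,0,0,0,-0.524],[0.57,-0.21,0,0,0,-0.524],[0.65,-0.24,0,0,0,-0.524],[0.73,-0.27,0,0,0,-0.524],[0.81,-0.3,0,0,0,-0.524],[0.88,-0.323,0,0,0,-0.524],[0.911,-0.334,0.02,0,0,-0.524],[0.911,-0.334,0.09,0,0,-0.524],[0.911,-0.334,0.16,0,0,-0.524],[0.911,-0.334,0.2,0,0,-0.524],[0.911,-0.334,0.2,0,0,-0.524]]], claw=1, squeeze=10)

```text
clock: 1.43
tool_pos: [0.6062, -0.2167, 0.2995]
eef_rot: [0.938, 0.347, -0.004, -0.003]
contact_force: [-0.6, -0.2, -0.8]
opening: 0.006
finger_force: 0.0
```

```bash
python3 - <<'E'
from h import *
s=get_state();print(s['clock'],s['tool_pos'],s['opening'],s['contact_force'])
c=save('wrist','w1.png')
print(c['C'])
r=down(np.radians(40.5)); print(rel([.608,-.217,.257],r))
print(proj(c,[[.5345,-.2165,.11],[.6211,-.1422,.11],[.535,-.217,0]]))
E
```

```text
1.4333 [ 0.6062 -0.2167  0.2995] 0.005935100039043957 [-0.5599 -0.2265 -0.7571]
[[ 0.6502 -0.7216 -0.2378  0.6654]
 [-0.7597 -0.6209 -0.193  -0.1651]
 [-0.0084  0.3062 -0.9519  0.2784]
 [ 0.      0.      0.      1.    ]]
[ 0.0016  0.0013  0.0905 -0.0097  0.0069  0.0005]
[[238.8866 328.6711]
 [222.6931 131.2434]
 [266.86   247.0154]]
```

View pics/w1.png

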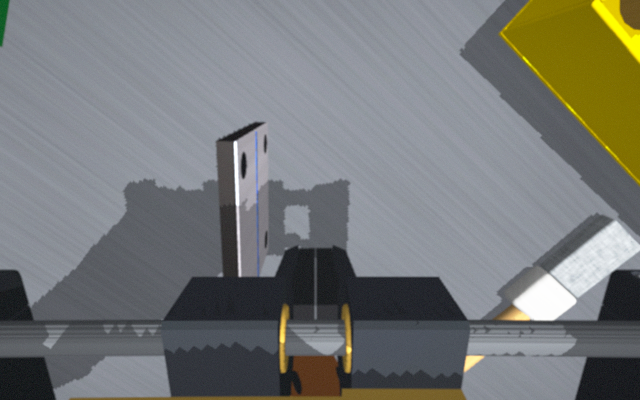

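The wrist picture shows the standing plate with its top bright corner at (236,140), about 5 mm from where I predicted it. The closed fingers are on its bright side with a clear gap.

Call:
play_rows(rows=[[[0,0,0.06,0,0,0],[0,0,0.09,0,0,0],[0,-0.01,0.09,0,0,0],[0,-0.018,0.09,0,0,0],[0,-0.026,0.09,0,0,0],[0,-0.034,0.09,0,0,0],[0,-0.042,0.09,0,0,0],[0,-0.049,0.09,0,0,0],[0,-0.056,0.09,0,0,0],[0,-0.063,0.09,0,0,0],[0,-0.07,0.09,0,0,0],[0,-0.077,0.09,0,0,0],[0,-0.084,0.09,0,0,0],[0,-0.09,0.09,0,0,0],[0,-0.096,0.09,0,0,0]]])

```text
clock: 2.73
tool_pos: [0.5769, -0.1807, 0.2597]
eef_rot: [0.938, 0.346, -0.0, -0.0]
contact_force: [0.3, 0.2, -0.5]
opening: 0.004
finger_force: 0.0
```

```bash
python3 - <<'E'
from h import *
s=get_state();print(s['clock'],s['tool_pos'],s['contact_force'])
c=save('top','t1.png');b=load('t0')
d=cv2.absdiff(c['img'],b['img']).max(2)[150:250,290:440];print((d>60).sum())
g=c['img'][150:240,290:430]; print(np.argwhere(g.min(2)>130)[:5], (g.min(2)>130).sum())
E
```

```text
2.7333 [ 0.5769 -0.1807  0.2597] [ 0.3309  0.1942 -0.5313]
434
[[34 69]
 [34 70]
 [34 71]
 [35 68]
 [35 69]] 73
```

Call:
play_rows(rows=[[[0,-0.01,0,0,0,0],[0,-0.015,0,0,0,0],[0,-0.015,-0.07,0,0,0],[0,0.0,-0.14,0,0,0],[-0.05,0,-0.2,0,0,0],[-0.1,0,-0.25,0,0,0],[-0.15,0.05,-0.25,0,0,0],[-0.2,0.1,-0.25,0,0,0],[-0.2,0.1,-0.25,0,0,0]]])

```text
clock: 3.53
tool_pos: [0.5308, -0.2925, 0.3854]
eef_rot: [0.94, 0.341, -0.001, 0.004]
contact_force: [0.2, -1.1, -0.3]
opening: 0.006
finger_force: 0.0
```

```bash
python3 - <<'E'
from h import *
s=get_state();print(s['clock'],s['tool_pos'],s['eef_rot'])
c=save('wrist','w2.png');d=save('top','t2.png');e=save('scene','s2.png')
L=cv2.resize(d['img'][130:250,230:430],(400,240));M=cv2.resize(e['img'][150:290,170:400],(400,240))
cv2.imwrite('pics/v2.png',np.vstack([cv2.resize(c['img'],(560,350)),np.hstack([L,M])[:, :800][:, ::1][:240,:560]]) if 0 else np.vstack([np.pad(c['img'][:350],((0,0),(0,160),(0,0))),np.hstack([L,M])]))
E
```

```text
3.5333 [ 0.5308 -0.2925  0.3854] [ 0.9401  0.3408 -0.0014  0.0036]
```

View pics/v2.png

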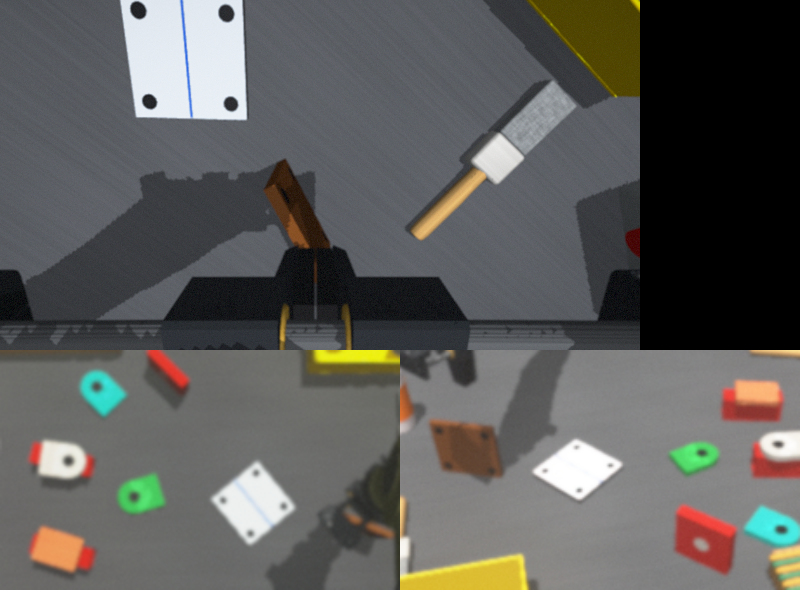

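The plate now lies flat, bright face up, with its line running at about (185,60) in the wrist picture. The lug and the copper bar haven't moved. Next I'll locate the plate precisely and check a kinematic guess.

```bash
cat >> h.py <<'E'
def seg(c,P0,half,thr,sub=8):
    "bright blob around projection of world point P0"
    u,v=proj(c,P0)[0].astype(int); g=c['img'].min(2); x0,y0=max(u-half,0),max(v-half,0)
    m=(g[y0:v+half,x0:u+half]>thr).astype(np.uint8)
    n,l,st,ce=cv2.connectedComponentsWithStats(m); i=1+np.argmax(st[1:,4])
    k=max(cv2.findContours((l==i).astype(np.uint8),cv2.RETR_EXTERNAL,cv2.CHAIN_APPROX_NONE)[0],key=len)
    r=cv2.minAreaRect(k); return cv2.boxPoints(r)+[x0,y0], st[i,4]
E
python3 - <<'E'
from h import *
for f in 't2','s2':
    c=load(f)
    g=c['img'].min(2); u,v=proj(c,[.535,-.131,.01])[0].astype(int)
    m=(g[v-45:v+45,u-45:u+45]>130).astype(np.uint8)
    k=max(cv2.findContours(m,cv2.RETR_EXTERNAL,cv2.CHAIN_APPROX_NONE)[0],key=cv2.contourArea)
    h=cv2.convexHull(k).astype(float); 
    q=cv2.approxPolyN(k,4,ensure_convex=True).reshape(-1,2)+[u-45,v-45]
    w=onz(c,q,.01); print(f,w[:,:2].tolist(),w.mean(0),[np.linalg.norm(w[i]-w[i-1]) for i in range(4)])
s0=dict(q=[1.1598,.6899,-.1945,1.5662,.1573,.9025,-.2151],r=[.9754,.2206,-.0002,-.0008],p=[.2688,-.5639,.404])
s=get_state();print(s['q'])
for q,r in ((s0['q'],s0['r']),(s['q'],s['eef_rot'])):
    F=R.from_euler('ZYZYZYZ',q); print((R.from_quat(r)*F.inv()).as_rotvec(),'base'); 
    F=R.from_euler('ZYZYZYZ',np.array(q)*[1,1,-1,1,-1,1,-1]); print((R.from_quat(r)*F.inv()).as_rotvec())
    print((F.inv()*R.from_quat(r)).as_rotvec())
E
```

```text
t2 [[0.5265987772786622, -0.21604536157825918], [0.45411408248044766, -0.12184789181385272], [0.5437951405376644, -0.0495622957083436], [0.6169890109124894, -0.1400319637066979]] [ 0.5354 -0.1319  0.01  ] [np.float64(0.11810347578440751), np.float64(0.11885787432899254), np.float64(0.11518636889228986), np.float64(0.11637054390256638)]
s2 [[0.3398638443775719, 0.05180982874324214], [0.7350520155077678, -0.04469086851473736], [0.6647999960417317, -0.3340835230650378], [0.29489916957291373, -0.13153977277446272]] [ 0.5087 -0.1146  0.01  ] [np.float64(0.18878267493864426), np.float64(0.4067997974096167), np.float64(0.2977976741795104), np.float64(0.42172335980365777)]
[ 0.543   0.6873 -0.2285  1.6519  0.196   0.8254 -0.6335]Traceback (most recent call last):
  File "<stdin>", line 13, in <module>
  File "scipy/spatial/transform/_rotation.pyx", line 1413, in scipy.spatial.transform._rotation.Rotation.from_euler
ValueError: Expected axis specification to be a non-empty string of upto 3 characters, got ZYZYZYZ
```

```bash
cat > k.py <<'E'
from h import *
import itertools
from functools import reduce
def chain(q,sg):
    ax='zyzyzyz'; return [R.from_euler(a,x*s) for a,x,s in zip(ax,q,sg)]
def ori(q,sg): return reduce(lambda a,b:a*b,chain(q,sg))
E
python3 - <<'E'
from k import *
D=[([1.1598,.6899,-.1945,1.5662,.1573,.9025,-.2151],[.9754,.2206,-.0002,-.0008]),([ 0.543,0.6873,-0.2285,1.6519,0.196,0.8254,-0.6335],get_state()['eef_rot'])]
o=[]
for sg in itertools.product([1,-1],repeat=7):
  if sg[1]<0: continue
  for tz in (0,90,180,270):
    T=R.from_euler('z',tz,degrees=True)
    e=[(R.from_quat(r)*(ori(q,sg)*T).inv()).as_rotvec() for q,r in D]
    o.append((max(np.linalg.norm(e[0]),np.linalg.norm(e[1])),sg,tz))
o.sort(key=lambda x:x[0])
for x in o[:6]:print(x)
E
```

```text
(np.float64(9.907785206934904e-05), (-1, 1, -1, 1, -1, 1, -1), 90)
(np.float64(0.3919711992586269), (-1, 1, -1, 1, 1, 1, -1), 90)
(np.float64(0.45697923586686645), (-1, 1, 1, 1, -1, 1, -1), 90)
(np.float64(0.6235606753509508), (-1, 1, 1, 1, 1, 1, -1), 90)
(np.float64(0.6434409964567338), (-1, 1, 1, 1, 1, 1, 1), 90)
(np.float64(0.6811053761479489), (1, 1, 1, 1, 1, 1, 1), 180)
```

```bash
cat >> k.py <<'E'
SG=(-1,1,-1,1,-1,1,-1)
def rots(q):
    c=chain(q,SG);o=[R.identity()]
    for x in c:o.append(o[-1]*x)
    return o
E
python3 - <<'E'
from k import *
D=[([1.1598,.6899,-.1945,1.5662,.1573,.9025,-.2151],[.2688,-.5639,.404]),([ 0.543,0.6873,-0.2285,1.6519,0.196,0.8254,-0.6335],get_state()['tool_pos'])]
A=[];b=[]
for q,p in D:
    o=rots(q); A.append(np.c_[[0,0,1],o[2].apply([0,0,1]),o[4].apply([0,0,1]),o[6].apply([0,0,1])]);b+=list(p)
x,res,_,_=np.linalg.lstsq(np.vstack(A),np.array(b),rcond=None);print(x,res,np.vstack(A)@x-b)
E
```

```text
[-5.0204  0.7963  0.1404 -4.891 ] [0.0002] [ 0.0051  0.0055 -0.0064  0.0008 -0.0045  0.0064]
```

```bash
cat >> k.py <<'E'
import json,os
def rec():
    s=get_state(); d=json.load(open('d.json')) if os.path.exists('d.json') else []
    d.append([list(map(float,s['q'])),list(map(float,s['tool_pos']))]); json.dump(d,open('d.json','w')); return s
def pose(ang,tilt):
    "tool x heading ang, tool z tilted by tilt towards tool x heading"
    return down(ang)@R.from_euler('y',tilt).as_matrix()
E
python3 - <<'E'
from k import *
json.dump([[[1.1598,.6899,-.1945,1.5662,.1573,.9025,-.2151],[.2688,-.5639,.404]]],open('d.json','w'))
rec()
print(rel([.56,-.1,.42],pose(np.radians(62),np.radians(20))))
E
```

```text
[ 0.2791 -0.245  -0.0708  0.1299  0.689  -0.7446]
```

Call:
play_rows(rows=[[[0.07,-0.06,-0.02,0.03,0.17,-0.19],[0.14,-0.12,-0.035,0.06,0.34,-0.37],[0.21,-0.18,-0.05,0.1,0.52,-0.56],[0.28,-0.245,-0.07,0.13,0.69,-0.74],[0.28,-0.245,-0.07,0.13,0.69,-0.74],[0.28,-0.245,-0.07,0.13,0.69,-0.74],[0.28,-0.245,-0.07,0.13,0.69,-0.74],[0.28,-0.245,-0.07,0.13,0.69,-0.74],[0.28,-0.245,-0.07,0.13,0.69,-0.74]]], claw=0)

```text
clock: 4.43
tool_pos: [0.5603, -0.1007, 0.4192]
eef_rot: [0.845, 0.506, 0.148, -0.089]
contact_force: [0.0, -0.6, -0.3]
opening: 0.665
finger_force: 0.0
```

```bash
python3 - <<'E'
from k import *
s=rec(); print(s['tool_pos'],s['q'],s['opening'],s['clock'])
D=json.load(open('d.json'))
for full in (0,1):
  A=[];b=[]
  for q,p in D:
    o=rots(q); cols=[[0,0,1]]+[o[i].apply([0,0,1]) for i in (2,4,6)]
    if full: cols+=[o[i].apply([1,0,0]) for i in (2,4)]
    A.append(np.array(cols).T);b+=list(p)
  A=np.vstack(A);x=np.linalg.lstsq(A,np.array(b),rcond=None)[0];print(x,(A@x-b).round(4))
E
```

```text
[ 0.5603 -0.1007  0.4192] [ 0.5323  0.6368 -0.5774  1.7619  0.0221  0.6791 -0.4335] 0.6651974242438391 4.4333
[0.216  0.7675 0.1667 0.3125] [ 0.0062  0.0133 -0.0121  0.0028  0.0044 -0.0009  0.0073 -0.0065  0.013 ]
[-0.4631  1.1436  0.1356  0.3169 -0.4087 -0.1571] [ 0.0006  0.0108 -0.0043  0.0092 -0.0043 -0.     -0.0009 -0.0004  0.0044]
```

```bash
python3 - <<'E'
from k import *
T=R.from_euler('z',90,degrees=True)
lo=np.array([-1,.04,-2.66]);hi=np.array([4.14,2.09,2.66])
def lugR(tilt,flip): # pick
    P=pose(np.radians(90) if not flip else np.radians(-90), tilt if not flip else -tilt); return P
n=np.radians(-49.5)
for tilt in (35,45):
  t=np.radians(tilt)
  for flip in (0,1):
    P=lugR(t,flip)
    Q=R.from_euler('z',40.5,degrees=True).as_matrix()@R.from_euler('x',-90,degrees=True).as_matrix()@P
    for nm,M,azs,q24s in (('pick',P,(-5,10,25),((.6,1.8),(.9,1.6))),('place',Q,(-15,0,15),((.2,1.9),(.5,1.7),(.8,1.5)))):
      for az in azs:
        for q2,q4 in q24s:
         for q3 in (-.5,.2):
          o=rots([-np.radians(az),q2,q3,q4,0,0,0])[4]
          e=(o.inv()*R.from_matrix(M)*T.inv()).as_euler('ZYZ')
          for v in (e,np.array([e[0]+np.pi,-e[1],e[2]+np.pi])):
            w=v*[-1,1,-1]; w=[w[0],w[1],w[2]]
            w[0]=(w[0]+1.2)%(2*np.pi)-1.2; w[2]=(w[2]+np.pi)%(2*np.pi)-np.pi
            if w[1]>0: print(tilt,'B' if flip else 'A',nm,az,q2,q4,q3,np.round(w,2),'OK' if (lo<=w).all() and (w<=hi).all() else '-')
E
```

```text
35 A pick -5 0.6 1.8 -0.5 [-0.51  0.67  0.07] OK
35 A pick -5 0.6 1.8 0.2 [-0.81  1.1   0.77] OK
35 A pick -5 0.9 1.6 -0.5 [-0.38  0.6   0.09] OK
35 A pick -5 0.9 1.6 0.2 [-0.91  1.05  0.86] OK
35 A pick 10 0.6 1.8 -0.5 [-0.5   0.52 -0.15] OK
35 A pick 10 0.6 1.8 0.2 [-0.92  0.99  0.61] OK
35 A pick 10 0.9 1.6 -0.5 [-0.37  0.45 -0.13] OK
35 A pick 10 0.9 1.6 0.2 [-1.03  0.94  0.71] -
35 A pick 25 0.6 1.8 -0.5 [-0.39  0.37 -0.46] OK
35 A pick 25 0.6 1.8 0.2 [-1.01  0.86  0.45] -
35 A pick 25 0.9 1.6 -0.5 [-0.26  0.31 -0.45] OK
35 A pick 25 0.9 1.6 0.2 [-1.15  0.82  0.57] -
35 A place -15 0.2 1.9 -0.5 [ 1.25  0.96 -0.23] OK
35 A place -15 0.2 1.9 0.2 [1.16 0.33 0.15] OK
35 A place -15 0.5 1.7 -0.5 [ 1.44  0.98 -0.31] OK
35 A place -15 0.5 1.7 0.2 [ 1.37  0.29 -0.13] OK
35 A place -15 0.8 1.5 -0.5 [ 1.63  0.98 -0.39] OK
35 A place -15 0.8 1.5 0.2 [ 1.63  0.28 -0.46] OK
35 A place 0 0.2 1.9 -0.5 [ 1.18  1.17 -0.35] OK
35 A place 0 0.2 1.9 0.2 [ 1.2   0.55 -0.03] OK
35 A place 0 0.5 1.7 -0.5 [ 1.35  1.18 -0.42] OK
35 A place 0 0.5 1.7 0.2 [ 1.28  0.5  -0.2 ] OK
35 A place 0 0.8 1.5 -0.5 [
[... 3919 characters left out ...]
5] -
45 B place -15 0.5 1.7 0.2 [ 0.79  0.32 -2.71] -
45 B place -15 0.8 1.5 -0.5 [1.42 0.92 2.87] -
45 B place -15 0.8 1.5 0.2 [ 0.97  0.26 -2.97] -
45 B place 0 0.2 1.9 -0.5 [1.   1.11 2.87] -
45 B place 0 0.2 1.9 0.2 [ 0.87  0.57 -2.89] -
45 B place 0 0.5 1.7 -0.5 [1.17 1.11 2.79] -
45 B place 0 0.5 1.7 0.2 [ 0.92  0.5  -3.02] -
45 B place 0 0.8 1.5 -0.5 [1.35 1.1  2.72] -
45 B place 0 0.8 1.5 0.2 [1.01 0.44 3.1 ] -
45 B place 15 0.2 1.9 -0.5 [0.93 1.29 2.71] -
45 B place 15 0.2 1.9 0.2 [ 0.91  0.75 -3.11] -
45 B place 15 0.5 1.7 -0.5 [1.09 1.28 2.64] OK
45 B place 15 0.5 1.7 0.2 [0.93 0.68 3.07] -
45 B place 15 0.8 1.5 -0.5 [1.25 1.26 2.57] OK
45 B place 15 0.8 1.5 0.2 [0.97 0.63 2.95] -
```

```bash
python3 - <<'E'
from k import *
P=pose(np.radians(84.7),np.radians(40)); tz=P[:,2]
g=np.array([.617,.222,.059]); print(rel(g-tz*(.147+.12),P), g-tz*.267)
s=get_state();
M=R.from_quat(s['eef_rot']).as_matrix();print(M[:,2])
E
```

```text
[ 0.1819 -0.0711  0.397   0.4001  0.6918 -0.6952] [0.6011 0.0511 0.2635]
[ 0.1605  0.3003 -0.9402]
```

Call:
play_rows(rows=[[[0.03,-0.01,0.06,0.06,0.11,-0.11],[0.06,-0.024,0.13,0.13,0.23,-0.23],[0.09,-0.035,0.2,0.2,0.35,-0.35],[0.12,-0.047,0.26,0.27,0.46,-0.46],[0.15,-0.06,0.33,0.33,0.58,-0.58],[0.18,-0.071,0.397,0.4,0.692,-0.695],[0.18,-0.071,0.397,0.4,0.692,-0.695],[0.18,-0.071,0.397,0.4,0.692,-0.695],[0.18,-0.071,0.397,0.4,0.692,-0.695]]], claw=0)

```text
clock: 5.18
tool_pos: [0.6013, 0.0502, 0.2641]
eef_rot: [0.695, 0.633, 0.253, -0.23]
contact_force: [0.8, 0.1, 0.2]
opening: 0.999
finger_force: 0.0
```

```bash
python3 - <<'E'
from k import *
s=rec(); print(s['tool_pos'],s['q'],s['opening'],s['clock'])
c=save('wrist','w3.png')
print(proj(c,[[.59,.2534,.062],[.6485,.2498,.062],[.6113,.1683,.062],[.6127,.2023,.062]]))
E
```

```text
[0.6013 0.0502 0.2641] [ 0.4652  1.0451 -0.855   1.7632  0.0447  0.4335 -0.1548] 0.9985693473611303 5.1833
[[275.5932 165.4917]
 [350.6824 163.4129]
 [312.7651 272.0667]
 [310.4203 225.001 ]]
```

View pics/w3.png

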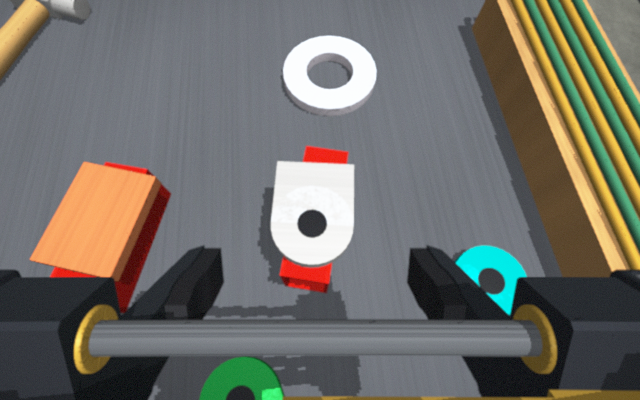

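The wrist picture shows the steel lug centred on its red tube. Its foot corners are at (277,161) and (355,163), and its eye is at (312,223). The copper bar is clear on the left and the cyan look-alike on the right.

```bash
python3 - <<'E'
from k import *
c=load('w3');b=load('t0');fb=lambda p:np.array(p)/4+[230,130]-.375
pw=[[277,161],[355,163],[312,223.5]]
print('tri',tri(c,pw,b,fb([[80,247],[84,182],[137,221]])))
w=onz(c,pw+[[312,265],[271.5,215],[354.5,213]],.062);print(w)
f=(w[0]+w[1])/2; ax=f-w[2]; a=np.arctan2(ax[1],ax[0]); e=w[1]-w[0]; a2=np.arctan2(e[1],e[0])+np.pi/2
print(f,np.degrees(a),np.degrees(a2),np.linalg.norm(e),np.linalg.norm(ax))
a=(a+a2)/2; P=pose(a,np.radians(40)); tz=P[:,2]
g=f-np.array([np.cos(a),np.sin(a),0])*.032; g[2]=.058; print('g',g)
for k in (.03,0): print(rel(g-tz*(.147+k),P))
E
```

```text
tri [[0.5906 0.2528 0.0688 0.0026]
 [0.65   0.2494 0.063  0.0033]
 [0.6132 0.2024 0.0636 0.0015]]
[[0.5913 0.2573 0.062 ]
 [0.6519 0.2498 0.062 ]
 [0.6139 0.2033 0.062 ]
 [0.6112 0.1732 0.062 ]
 [0.585  0.2126 0.062 ]
 [0.6458 0.2085 0.062 ]]
[0.6216 0.2536 0.062 ] 81.32998344296614 83.01492091229845 0.0610664160223182 0.05080752677409488
g [0.6172 0.2219 0.058 ]
[-0.0018 -0.0111  0.1853 -0.0497  0.0009  0.0697]
[-0.0018 -0.0096  0.2453 -0.0497  0.0009  0.0697]
```

Call:
play_rows(rows=[[[0,-0.005,0.05,-0.03,0,0.04],[-0.002,-0.01,0.1,-0.05,0,0.07],[-0.002,-0.011,0.15,-0.05,0,0.07],[-0.002,-0.011,0.185,-0.05,0,0.07],[-0.002,-0.01,0.22,-0.05,0,0.07],[-0.002,-0.01,0.24,-0.05,0,0.07],[-0.002,-0.01,0.245,-0.05,0,0.07],[-0.002,-0.01,0.245,-0.05,0,0.07],[-0.002,-0.01,0.245,-0.05,0,0.07]]], claw=0)

```text
clock: 5.98
tool_pos: [0.6037, 0.1288, 0.1704]
eef_rot: [0.708, 0.618, 0.258, -0.226]
contact_force: [0.3, 0.1, 0.0]
opening: 1.001
finger_force: 0.0
```

```bash
python3 - <<'E'
from k import *
s=rec(); print(s['tool_pos'],s['q'],s['contact_force'],s['clock'])
M=R.from_quat(s['eef_rot']).as_matrix();print('grasp',s['tool_pos']+.147*M[:,2],M[:,2])
E
```

```text
[0.6037 0.1288 0.1704] [ 0.2945  1.181  -0.7702  1.7721  0.051   0.195  -0.1985] [0.293  0.1146 0.004 ] 5.9833
grasp [0.6164 0.2226 0.0579] [ 0.0862  0.6377 -0.7655]
```

Call:
play_rows(rows=[[[0,0,0,0,0,0],[0,0,0,0,0,0],[0,0,0,0,0,0],[0,0,0,0,0,0],[0,0,0,0,0,0],[0,0,0,0,0,0],[0,0,0,0,0,0],[0,0,0,0,0,0]]], claw=1, squeeze=40)

```text
clock: 6.65
tool_pos: [0.6034, 0.1293, 0.1698]
eef_rot: [0.708, 0.618, 0.257, -0.226]
contact_force: [-0.2, -3.0, 3.3]
opening: 0.676
finger_force: 40.0
```

```bash
python3 - <<'E'
from k import *
s=rec(); print(s['tool_pos'],s['opening']*88,s['finger_force'],s['contact_force'],s['clock'])
P=R.from_quat(s['eef_rot']).as_matrix()
print(rel(s['tool_pos']+[0,0,.12],P))
# place orientation : lug y currently horizontal heading; 
E
```

```text
[0.6034 0.1293 0.1698] 59.46442648756789 39.99861314892769 [-0.2202 -3.0344  3.304 ] 6.65
[ 0.1545 -0.0004 -0.1837  0.      0.      0.    ]
```

Call:
play_rows(rows=[[[0.01,0,-0.012,0,0,0],[0.03,0,-0.036,0,0,0],[0.06,0,-0.072,0,0,0],[0.1,0,-0.12,0,0,0],[0.14,0,-0.168,0,0,0],[0.18,0,-0.216,0,0,0],[0.18,0,-0.216,0,0,0],[0.18,0,-0.216,0,0,0]]])

```text
clock: 7.32
tool_pos: [0.6032, 0.1292, 0.3116]
eef_rot: [0.707, 0.619, 0.258, -0.226]
contact_force: [-0.3, -1.0, -3.5]
opening: 0.678
finger_force: 40.0
```

```bash
python3 - <<'E'
from k import *
s=rec(); print(s['tool_pos'],s['q'],s['opening']*88,s['contact_force'],s['clock'])
D=json.load(open('d.json'))
def cols(q):
    o=rots(q); X,Y,Z=np.eye(3)
    return np.array([Z,o[1].apply(X),o[1].apply(Y),o[2].apply(X),o[2].apply(Z),o[3].apply(X),o[3].apply(Y),o[4].apply(X),o[4].apply(Z),o[5].apply(X),o[5].apply(Y),o[6].apply(X),o[6].apply(Z)]).T
A=np.vstack([cols(q) for q,_ in D]);b=np.array([p for _,p in D]).ravel()
W=np.array([1]*13); x0=np.array([.33,0,0,0,.4,0,0,0,.4,0,0,0,.12])
lam=1e-3
x=x0+np.linalg.lstsq(np.vstack([A,lam*np.eye(13)]),np.r_[b-A@x0,np.zeros(13)],rcond=None)[0]
print(x,np.abs(A@x-b).max(),np.linalg.svd(A)[1])
E
```

```text
[0.6032 0.1292 0.3116] [ 0.3275  0.9549 -0.8404  1.759  -0.0249  0.3867 -0.2744] 59.62625239670729 [-0.3496 -1.026  -3.519 ] 7.3167
[ 0.3469  0.0001 -0.0187  0.0001  0.5633  0.     -0.0268 -0.0002  0.3446
  0.0002 -0.0004  0.0001  0.1601] 1.6521852952422478e-05 [5.8973 5.6887 4.672  0.9291 0.7973 0.6482 0.2343 0.1581 0.1493 0.067
 0.0543 0.0513 0.0439]
```

```bash
cat >> k.py <<'E'
X=np.array([.3469,.0001,-.0187,.0001,.5633,0,-.0268,-.0002,.3446,.0002,-.0004,.0001,.1601])
LO=np.array([-3.01,-.46,-1.47,.13,-1,.04,-2.66]);HI=np.array([3.01,2.08,1.51,2.56,4.14,2.09,2.66])
def fk(q):
    o=rots(q); a,b,c=np.eye(3)
    M=np.array([c,o[1].apply(a),o[1].apply(b),o[2].apply(a),o[2].apply(c),o[3].apply(a),o[3].apply(b),o[4].apply(a),o[4].apply(c),o[5].apply(a),o[5].apply(b),o[6].apply(a),o[6].apply(c)]).T
    return M@X, o[7]*R.from_euler('z',90,degrees=True)
from scipy.optimize import least_squares
def ik(q0,p,M,w=.02):
    def f(q):
        P,r=fk(q); return np.r_[(P-p)*10,(r.inv()*R.from_matrix(M)).as_rotvec()*3,w*(q-q0)]
    s=least_squares(f,np.clip(q0,LO+.01,HI-.01),bounds=(LO,HI)); P,r=fk(s.x)
    return s.x,np.linalg.norm(P-p),(r.inv()*R.from_matrix(M)).magnitude()
PC=np.array([.5354,-.1319,.010]);PA=np.radians(38.9)
def placeM(tilt=40,pa=None):
    a=(PA if pa is None else pa)-np.pi/2; t=np.radians(tilt); z=np.array([np.cos(a)*np.cos(t),np.sin(a)*np.cos(t),-np.sin(t)])
    y=np.array([np.cos(a+np.pi/2),np.sin(a+np.pi/2),0]); return np.c_[np.cross(y,z),y,z]
E
python3 - <<'E'
from k import *
s=get_state(); q=s['q']; M0=R.from_quat(s['eef_rot']); tz0=M0.as_matrix()[:,2]
print(fk(q)[0]-s['tool_pos'])
MP=placeM(); print(MP); g1=PC+[0,0,.032+.08]; g0=s['tool_pos']+.147*tz0
rv=(M0.inv()*R.from_matrix(MP)).as_rotvec(); print('rot',rv)
for t in np.linspace(0.2,1,5):
    M=M0*R.from_rotvec(rv*t); g=g0+(g1-g0)*t; p=g-.147*M.as_matrix()[:,2]
    q,e,a=ik(q,p,M.as_matrix()); print(t,p,q.round(2),e.round(4),a.round(3),M.as_matrix()[:,2])
q,e,a=ik(q,g1-[0,0,.08]-.147*MP[:,2],MP);print(q.round(2),e,a)
E
```

```text
[-0.0001  0.     -0.    ]
[[-0.4036  0.7782  0.481 ]
 [ 0.5002  0.628  -0.5962]
 [-0.766   0.     -0.6428]]
rot [-0.0776 -1.477  -0.894 ]Traceback (most recent call last):
  File "<stdin>", line 8, in <module>
AttributeError: 'float' object has no attribute 'round'
```

```bash
cat > plan.py <<'E'
from k import *
s=get_state(); q=s['q']; M0=R.from_quat(s['eef_rot']); tz0=M0.as_matrix()[:,2]
MP=placeM(); g1=PC+[0,0,.032+.08]; g0=s['tool_pos']+.147*tz0
rv=(M0.inv()*R.from_matrix(MP)).as_rotvec(); print('rot',rv)
for t in np.linspace(0.25,1,4):
    M=M0*R.from_rotvec(rv*t); g=g0+(g1-g0)*t; p=g-.147*M.as_matrix()[:,2]
    q,e,a=ik(q,p,M.as_matrix()); print(t,p,q.round(2),round(e,4),round(a,3),rel(p,M.as_matrix()))
q,e,a=ik(q,g1-[0,0,.08]-.147*MP[:,2],MP);print(q.round(2),e,a)
E
python3 plan.py
```

```text
rot [-0.0776 -1.477  -0.894 ]
0.25 [0.5806 0.0876 0.3184] [ 0.17  0.79 -0.54  1.82  0.19  0.44 -0.3 ] 0.0 0.0 [-0.0589 -0.0338 -0.0673 -0.0388 -0.7385 -0.447 ]
0.5 [0.5483 0.0511 0.3049] [-0.14  0.71 -0.1   1.97  0.47  0.31 -0.38] 0.0 0.0 [-0.1383 -0.0883 -0.0987 -0.0776 -1.477  -0.894 ]
0.75 [0.5084 0.0101 0.2699] [-0.1   0.78 -0.24  2.17  1.65  0.61 -1.37] 0.0001 0.0 [-0.2536 -0.1564 -0.1044 -0.1163 -2.2154 -1.341 ]
1.0 [ 0.4647 -0.0443  0.2165] [-0.11  0.99 -0.22  2.39  2.07  1.14 -1.71] 0.0 0.0 [-0.4137 -0.2287 -0.0994 -0.1551 -2.9539 -1.788 ]
[-0.11  1.19 -0.22  2.35  2.15  1.25 -1.83] 4.347952364099267e-06 1.5278840547582514e-05
```

Call:
play_rows(rows=[[[-0.01,-0.006,-0.012,-0.006,-0.12,-0.07],[-0.02,-0.011,-0.024,-0.013,-0.25,-0.15],[-0.03,-0.017,-0.036,-0.02,-0.37,-0.22],[-0.04,-0.023,-0.047,-0.026,-0.5,-0.3],[-0.05,-0.029,-0.058,-0.033,-0.62,-0.37],[-0.059,-0.034,-0.067,-0.039,-0.738,-0.447],[-0.059,-0.034,-0.067,-0.039,-0.738,-0.447]]])

```text
clock: 7.9
tool_pos: [0.579, 0.0869, 0.3153]
eef_rot: [0.672, 0.722, 0.15, -0.072]
contact_force: [-1.1, 1.4, -4.3]
opening: 0.674
finger_force: 40.0
```

```bash
python3 -c "
from k import *
s=get_state();print(s['q'],s['tool_pos'],s['clock'],s['opening'])"; python3 plan.py
```

```text
[ 0.1605  0.7921 -0.5301  1.8277  0.1805  0.4351 -0.2843] [0.579  0.0869 0.3153] 7.9 0.6742915013680261
rot [-0.0652 -1.1066 -0.6669]
0.25 [0.556  0.0598 0.3079] [-0.05  0.72 -0.23  1.93  0.39  0.36 -0.34] 0.0 0.0 [-0.0518 -0.0504 -0.0074 -0.0326 -0.5533 -0.3334]
0.5 [0.5282 0.0315 0.2883] [-0.39  0.76  0.28  2.08  0.54  0.14 -0.38] 0.0 0.0 [-0.1127 -0.113   0.0064 -0.0652 -1.1066 -0.6669]
0.75 [ 0.4972 -0.0021  0.2573] [-0.17  0.81 -0.14  2.23  1.82  0.66 -1.53] 0.0001 0.0 [-0.1899 -0.1854  0.0381 -0.0978 -1.6599 -1.0003]
1.0 [ 0.4647 -0.0443  0.2165] [-0.17  0.99 -0.12  2.39  2.11  1.08 -1.77] 0.0 0.0 [-0.2891 -0.2642  0.0824 -0.1304 -2.2131 -1.3337]
[-0.16  1.18 -0.14  2.35  2.18  1.18 -1.88] 4.4452084074048995e-06 1.560227806041056e-05
```

```bash
cat > plan2.py <<'E'
from k import *
import sys
n=int(sys.argv[1]); s=get_state(); q=s['q']; MP=placeM()
qf,e,a=ik(np.array([-.17,.99,-.12,2.39,2.11,1.08,-1.77]),PC+[0,0,.112]-.147*MP[:,2],MP); print(q,e,a)
for i in range(1,n+1):
    p,r=fk(q+(qf-q)*i/n); M=r.as_matrix()
    print(i,rel(p,M,s).round(3),'grasp',p+.147*M[:,2],'tcp',p)
E
python3 plan2.py 18
```

```text
[ 0.1605  0.7921 -0.5301  1.8277  0.1805  0.4351 -0.2843] 1.1783274903295993e-07 5.387142986730485e-07
1 [-0.025 -0.039  0.025  0.129 -0.145 -0.034] grasp [0.5679 0.1134 0.1548] tcp [0.5622 0.0781 0.2974]
2 [-0.051 -0.075  0.046  0.246 -0.298 -0.07 ] grasp [0.5446 0.0914 0.1364] tcp [0.5462 0.068  0.2815]
3 [-0.078 -0.109  0.062  0.349 -0.458 -0.109] grasp [0.5236 0.0675 0.1211] tcp [0.5312 0.0567 0.2675]
4 [-0.106 -0.141  0.075  0.436 -0.623 -0.151] grasp [0.5054 0.0423 0.109 ] tcp [0.5175 0.0446 0.2554]
5 [-0.134 -0.169  0.084  0.508 -0.793 -0.199] grasp [0.4901 0.0165 0.0999] tcp [0.5052 0.0321 0.2453]
6 [-0.161 -0.194  0.089  0.562 -0.963 -0.251] grasp [ 0.478  -0.0093  0.0937] tcp [0.4944 0.0193 0.2369]
7 [-0.187 -0.215  0.092  0.598 -1.133 -0.31 ] grasp [ 0.4694 -0.0346  0.0901] tcp [0.4852 0.0068 0.2303]
8 [-0.212 -0.232  0.093  0.615 -1.3   -0.375] grasp [ 0.464  -0.0586  0.0888] tcp [ 0.4777 -0.0053  0.2251]
9 [-0.235 -0.246  0.092  0.613 -1.461 -0.448] grasp [ 0.462  -0.0808  0.0896] tcp [ 0.4718 -0.0165  0.2214]
10 [-0.255 -0.256  0.09   0.592 -1.613 -0.527] grasp [ 0.4632
[... 219 characters left out ...]
-0.1312  0.0996] tcp [ 0.4628 -0.0424  0.2162]
13 [-0.295 -0.27   0.081  0.422 -1.992 -0.803] grasp [ 0.482  -0.1412  0.1042] tcp [ 0.4622 -0.0477  0.2159]
14 [-0.302 -0.27   0.079  0.333 -2.084 -0.905] grasp [ 0.492  -0.1473  0.1089] tcp [ 0.4623 -0.051   0.2159]
15 [-0.304 -0.269  0.078  0.231 -2.153 -1.011] grasp [ 0.5029 -0.1495  0.1132] tcp [ 0.4629 -0.0524  0.2161]
16 [-0.303 -0.267  0.078  0.118 -2.199 -1.119] grasp [ 0.5142 -0.1476  0.117 ] tcp [ 0.4637 -0.0517  0.2163]
17 [-0.298 -0.265  0.079 -0.004 -2.219 -1.227] grasp [ 0.5252 -0.1417  0.1199] tcp [ 0.4644 -0.049   0.2165]
18 [-0.289 -0.264  0.082 -0.13  -2.213 -1.334] grasp [ 0.5354 -0.1319  0.122 ] tcp [ 0.4647 -0.0443  0.2165]
```

Call:
play_rows(rows=[[[-0.025,-0.039,0.02,0.129,-0.145,-0.034],[-0.051,-0.075,0.035,0.246,-0.298,-0.07],[-0.078,-0.109,0.045,0.349,-0.458,-0.109],[-0.106,-0.141,0.05,0.436,-0.623,-0.151],[-0.134,-0.169,0.055,0.508,-0.793,-0.199],[-0.161,-0.194,0.055,0.562,-0.963,-0.251],[-0.161,-0.194,0.055,0.562,-0.963,-0.251]]])

```text
clock: 8.48
tool_pos: [0.4911, 0.0141, 0.2516]
eef_rot: [0.625, 0.772, -0.114, 0.016]
contact_force: [-1.4, 0.3, -3.2]
opening: 0.672
finger_force: 40.0
```

```bash
python3 plan2.py 12
```

```text
[-0.1305  0.806  -0.0798  2.0293  0.4793  0.5136 -0.4243] 1.1783274903295993e-07 5.387142986730485e-07
1 [-0.016 -0.03   0.021  0.104 -0.161 -0.045] grasp [ 0.455  -0.04    0.1057] tcp [0.4768 0.0016 0.245 ]
2 [-0.034 -0.056  0.038  0.18  -0.332 -0.092] grasp [ 0.4414 -0.0655  0.1056] tcp [ 0.4652 -0.0112  0.2401]
3 [-0.052 -0.077  0.052  0.225 -0.508 -0.141] grasp [ 0.4334 -0.0901  0.1075] tcp [ 0.4563 -0.0235  0.2366]
4 [-0.071 -0.093  0.063  0.237 -0.685 -0.194] grasp [ 0.4308 -0.1127  0.1108] tcp [ 0.4502 -0.0349  0.234 ]
5 [-0.088 -0.102  0.071  0.216 -0.857 -0.251] grasp [ 0.4335 -0.1325  0.1149] tcp [ 0.4468 -0.0449  0.2322]
6 [-0.102 -0.107  0.078  0.162 -1.018 -0.311] grasp [ 0.4409 -0.1485  0.119 ] tcp [ 0.4457 -0.0529  0.2307]
7 [-0.113 -0.107  0.083  0.074 -1.162 -0.374] grasp [ 0.4524 -0.1598  0.1227] tcp [ 0.4467 -0.0587  0.2292]
8 [-0.12  -0.103  0.086 -0.045 -1.285 -0.44 ] grasp [ 0.4671 -0.166   0.1254] tcp [ 0.4493 -0.0618  0.2275]
9 [-0.121 -0.095  0.09  -0.193 -1.38  -0.507] grasp [ 0.4838 -0.1664  0.1268] tcp [ 0.453  -0.062   0.2255]
10 [-0.117 -0.085  0.092 -0.365 -1.442 -0.574] grasp [ 0.5016 -0.1609  0.1267] tcp [ 0.4572 -0.0591  0.223 ]
11 [-0.106 -0.074  0.095 -0.557 -1.466 -0.639] grasp [ 0.5192 -0.1494  0.125 ] tcp [ 0.4613 -0.0532  0.2199]
12 [-0.089 -0.063  0.097 -0.763 -1.45  -0.7  ] grasp [ 0.5354 -0.1319  0.122 ] tcp [ 0.4647 -0.0443  0.2165]
```

Call:
play_rows(rows=[[[-0.016,-0.03,0.021,0.104,-0.161,-0.045],[-0.034,-0.056,0.038,0.18,-0.332,-0.092],[-0.052,-0.077,0.052,0.225,-0.508,-0.141],[-0.071,-0.093,0.063,0.237,-0.685,-0.194],[-0.088,-0.102,0.071,0.216,-0.857,-0.251],[-0.1,-0.107,0.077,0.17,-1.0,-0.305],[-0.1,-0.107,0.077,0.17,-1.0,-0.305]]])

```text
clock: 9.07
tool_pos: [0.4482, -0.0494, 0.2302]
eef_rot: [0.518, 0.784, -0.295, 0.173]
contact_force: [-0.7, 0.6, -2.9]
opening: 0.672
finger_force: 40.0
```

```bash
python3 plan2.py 8
```

```text
[-0.5126  0.9879  0.5075  2.2203  0.9922  0.3104 -0.7666] 1.1783274903295993e-07 5.387142986730485e-07
1 [ 0.003 -0.024  0.017  0.09  -0.076 -0.073] grasp [ 0.4279 -0.1573  0.1192] tcp [ 0.4364 -0.0572  0.2265]
2 [ 0.002 -0.039  0.03   0.122 -0.172 -0.141] grasp [ 0.4221 -0.1694  0.1218] tcp [ 0.4296 -0.064   0.224 ]
3 [-0.001 -0.045  0.039  0.09  -0.277 -0.2  ] grasp [ 0.4258 -0.1785  0.124 ] tcp [ 0.4275 -0.0689  0.222 ]
4 [-0.005 -0.041  0.045 -0.004 -0.379 -0.242] grasp [ 0.4378 -0.1831  0.1249] tcp [ 0.4297 -0.0714  0.2201]
5 [-0.006 -0.029  0.046 -0.158 -0.467 -0.262] grasp [ 0.4566 -0.1816  0.1242] tcp [ 0.4355 -0.0705  0.2182]
6 [-0.004 -0.01   0.043 -0.367 -0.531 -0.255] grasp [ 0.4805 -0.173   0.1226] tcp [ 0.4439 -0.0659  0.2165]
7 [ 0.001  0.014  0.032 -0.625 -0.562 -0.217] grasp [ 0.5074 -0.1564  0.1213] tcp [ 0.454  -0.0571  0.2156]
8 [ 0.01   0.041  0.013 -0.923 -0.552 -0.146] grasp [ 0.5354 -0.1319  0.122 ] tcp [ 0.4647 -0.0443  0.2165]
```

```bash
python3 plan.py
```

```text
rot [-0.4613 -0.2762 -0.0729]
0.25 [ 0.4516 -0.0452  0.2294] [-0.47  0.96  0.4   2.27  1.55  0.39 -1.32] 0.0 0.0 [ 0.0043  0.0092 -0.0044 -0.2306 -0.1381 -0.0365]
0.5 [ 0.4553 -0.0429  0.2267] [-0.4   0.95  0.25  2.31  1.85  0.58 -1.61] 0.0 0.0 [ 0.0076  0.0187 -0.0035 -0.4613 -0.2762 -0.0729]
0.75 [ 0.4595 -0.0426  0.2224] [-0.35  0.97  0.15  2.36  2.06  0.76 -1.78] 0.0 0.0 [ 0.0096  0.0291  0.0025 -0.6919 -0.4144 -0.1094]
1.0 [ 0.4647 -0.0443  0.2165] [-0.31  1.    0.1   2.4   2.22  0.94 -1.91] 0.0 0.0 [ 0.0099  0.0409  0.0133 -0.9226 -0.5525 -0.1459]
[-0.28  1.19  0.05  2.36  2.26  1.05 -2.03] 4.55718805360848e-06 1.580846090770143e-05
```

Smooth from here, so I'll go direct.

Call:
play_rows(rows=[[[0.002,0.005,-0.002,-0.115,-0.07,-0.018],[0.004,0.009,-0.004,-0.23,-0.14,-0.036],[0.006,0.014,-0.004,-0.35,-0.21,-0.055],[0.008,0.019,-0.0035,-0.46,-0.276,-0.073],[0.009,0.024,-0.001,-0.58,-0.345,-0.09],[0.01,0.029,0.0025,-0.69,-0.414,-0.11],[0.01,0.035,0.007,-0.81,-0.48,-0.13],[0.01,0.041,0.013,-0.923,-0.5525,-0.146],[0.01,0.041,0.013,-0.923,-0.5525,-0.146],[0.01,0.041,0.013,-0.923,-0.5525,-0.146],[0.01,0.041,0.013,-0.923,-0.5525,-0.146],[0.01,0.041,0.013,-0.923,-0.5525,-0.146]]])

```text
clock: 10.07
tool_pos: [0.4658, -0.0451, 0.2188]
eef_rot: [0.394, 0.816, -0.181, 0.382]
contact_force: [-0.2, -0.5, -2.9]
opening: 0.673
finger_force: 40.0
```

```bash
python3 - <<'E'
from k import *
s=get_state(); print(s['q'],s['clock'],s['opening']*88); M=R.from_quat(s['eef_rot']).as_matrix(); print(M[:,2],M[:,1],s['tool_pos']+.147*M[:,2])
c=save('wrist','w4.png');a=save('scene','s4.png');t=save('top','t4.png')
crop=cv2.resize(a['img'][130:250,190:350],None,fx=4,fy=4,interpolation=cv2.INTER_CUBIC)
img=np.vstack([cv2.resize(c['img'],(480,300)),cv2.resize(crop,(480,300))]);img=np.hstack([img,np.pad(cv2.resize(t['img'][150:250,310:410],(320,320),interpolation=cv2.INTER_CUBIC),((0,280),(0,0),(0,0)))])
cv2.imwrite('pics/v4.png',img)
E
```

```text
[-0.371   1.0135  0.2121  2.3978  2.284   0.8606 -1.9904] 10.0667 59.21471661925103
[ 0.4801 -0.5969 -0.6428] [0.7817 0.6237 0.0046] [ 0.5364 -0.1329  0.1243]
```

View pics/v4.png

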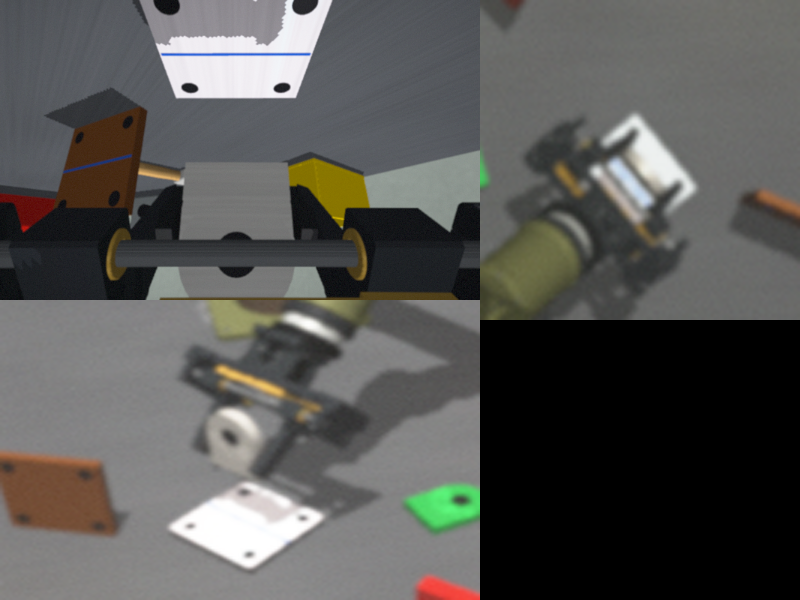

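```bash
cat >> k.py <<'E'
def T(p,M): t=np.eye(4);t[:3,:3]=M;t[:3,3]=p;return t
qp=np.array([.708,.618,.257,-.226]);Mp=R.from_quat(qp/np.linalg.norm(qp)).as_matrix();pp=np.array([.6034,.1293,.1698])
ly=-Mp[:,0]*[1,1,0];ly/=np.linalg.norm(ly);lz=np.array([0,0,1.]);lx=np.cross(ly,lz)
gp=pp+.147*Mp[:,2]
foot=np.array([.6216,.2536,.056]); foot=gp+ly*((foot-gp)@ly); foot[2]=.056
G=np.linalg.inv(T(pp,Mp))@T(foot,np.c_[lx,ly,lz])   # foot frame in tool
def footnow(s=None):
    s=s or get_state(); return T(s['tool_pos'],R.from_quat(s['eef_rot']).as_matrix())@G
E
python3 - <<'E'
from k import *
c=load('w4'); s=get_state(); F=footnow(s); print('G',G[:3,3],'foot',F[:3,3],'lug y',F[:3,1],'lug x',F[:3,0])
pts=[[-.03,0,.006,1],[.03,0,.006,1],[-.03,.03,.006,1],[.03,.03,.006,1]]
print('pred',proj(c,(F@np.array(pts).T).T[:,:3]))
im=c['img'].astype(int); m=(im[...,0]-im[...,2]>50)&(im[...,0]>120); m[130:]=0
v,u=np.nonzero(m); print(len(u),u.min(),u.max())
L=[]
for x in range(u.min(),u.max()+1,5):
    k=v[abs(u-x)<=1]
    if len(k): L.append([x,k.mean()])
W=onz(c,L,.010); d=np.linalg.svd(W[:,:2]-W[:,:2].mean(0))[2][0]; 
e=onz(c,[[u.min(),v[u==u.min()].mean()],[u.max()+1,v[u==u.max()].mean()]],.01); print('ends',e,e.mean(0),np.linalg.norm(e[0]-e[1]),'ang',np.degrees(np.arctan2(d[1],d[0])))
# foot edge: vertical gradient, refine
g=cv2.cvtColor(c['img'],cv2.COLOR_BGR2GRAY).astype(float)
gx=np.diff(g[225:262],axis=1)
for y in (230,260): 
    r=np.diff(cv2.GaussianBlur(g,(3,3),0)[y]); print(y,r[225:265].round().astype(int).tolist(), r[365:410].round().astype(int).tolist())
for x in (270,290,310,330,350): 
    r=np.diff(g[200:235,x]); print(x,200+np.argmax(abs(r)),r[np.argmax(abs(r))])
E
```

```text
G [0.023  0.0001 0.1679] foot [ 0.5375 -0.1336  0.0935] lug y [-0.0061 -0.0034  1.    ] lug x [-0.7793 -0.6266 -0.0069]
pred [[381.6129 215.8443]
 [246.4223 215.7713]
 [386.9857 284.7222]
 [240.611  284.5269]]
690 215 414
ends [[ 0.4933 -0.1634  0.01  ]
 [ 0.5776 -0.0959  0.01  ]] [ 0.5355 -0.1296  0.01  ] 0.1080085696256496 ang 38.57424694587606
230 [-2, -3, -2, -1, -1, -2, -2, -2, -1, -1, -1, -2, 0, 3, 8, 10, 7, 5, 4, 4, 2, 0, 0, 0, 1, 0, 0, 0, 0, 0, 0, 0, 0, 0, 0, 0, 0, 1, 0, -1] [0, 0, 1, 0, -1, 0, 0, 0, 0, 0, 0, 0, 0, 0, 0, 1, 0, -1, -3, -5, -4, -1, 1, 0, 0, 0, 0, -1, 0, 0, 0, 0, 0, 0, 0, 0, 0, 0, -1, -1, 0, 0, 0, 1, -1]
260 [2, 0, -1, 1, 0, 0, 1, -1, -1, 0, 0, 0, -1, 1, 0, 1, 15, 30, 29, 16, 4, 0, 1, 0, -1, 0, 0, 0, 0, 0, 0, 0, 0, 0, 0, 0, 0, 0, 0, 1] [0, 0, 0, 0, 1, -1, 0, 1, 0, 0, 0, 0, 0, 0, 0, 0, 0, 0, 0, -5, -19, -32, -28, -11, -2, -1, -1, -1, -1, 3, 2, 0, 0, 0, 0, -1, 1, 1, 0, 0, 0, 0, -1, -1, 1]
270 216 11.0
290 215 10.0
310 215 11.0
330 215 11.0
350 215 13.0
```

```bash
python3 - <<'E'
from k import *
s=get_state(); M=R.from_quat(s['eef_rot']).as_matrix(); F=footnow(s)
C=R.align_vectors([[0,0,1]],[F[:3,1]])[0].as_matrix()
tgt=np.array([.5355,-.1303,0])
for z in (.05,.013,.0095):
    N=C@F[:3,:3]; Tn=T([tgt[0],tgt[1],z],N)@np.linalg.inv(G); print(z,rel(Tn[:3,3],Tn[:3,:3],s))
E
```

```text
0.05 [ 0.0712  0.0023  0.0501  0.0088  0.0023 -0.0105]
0.013 [ 0.1279  0.0019  0.0976  0.0088  0.0023 -0.0105]
0.0095 [ 0.1333  0.0019  0.1021  0.0088  0.0023 -0.0105]
```

Call:
play_rows(rows=[[[0.02,0.001,0.015,0.004,0.001,-0.005],[0.045,0.002,0.03,0.009,0.002,-0.01],[0.071,0.002,0.05,0.009,0.002,-0.01],[0.09,0.002,0.066,0.009,0.002,-0.01],[0.105,0.002,0.078,0.009,0.002,-0.01],[0.115,0.002,0.087,0.009,0.002,-0.01],[0.122,0.002,0.093,0.009,0.002,-0.01],[0.126,0.002,0.096,0.009,0.002,-0.01],[0.126,0.002,0.096,0.009,0.002,-0.01],[0.126,0.002,0.096,0.009,0.002,-0.01],[0.126,0.002,0.096,0.009,0.002,-0.01]]])

```text
clock: 11.13
tool_pos: [0.4643, -0.0418, 0.1402]
eef_rot: [0.392, 0.817, -0.184, 0.381]
contact_force: [0.9, 0.9, -2.7]
opening: 0.673
finger_force: 40.0
```

```bash
cat > chk.py <<'E'
from k import *
s=get_state(); F=footnow(s); print(s['clock'],'foot',F[:3,3],'y',F[:3,1],'x ang',np.degrees(np.arctan2(-F[1,0],-F[0,0])),s['contact_force'],s['q'])
M=R.from_quat(s['eef_rot']).as_matrix();C=R.align_vectors([[0,0,1]],[F[:3,1]])[0].as_matrix()
for z in (.0115,.010,.0085,.007):
    Tn=T([.5355,-.1303,z],C@F[:3,:3])@np.linalg.inv(G); print(z,rel(Tn[:3,3],Tn[:3,:3],s))
E
python3 chk.py
```

```text
11.1333 foot [ 0.5353 -0.1308  0.0147] y [-0.0007  0.0001  1.    ] x ang 38.77632836522968 [ 0.9317  0.9363 -2.6864] [-0.3504  1.1981  0.1535  2.3602  2.307   0.9741 -2.1026]
0.0115 [ 0.005   0.001   0.0037  0.0006  0.001  -0.0007]
0.01 [ 0.0073  0.001   0.0056  0.0006  0.001  -0.0007]
0.0085 [ 0.0096  0.001   0.0076  0.0006  0.001  -0.0007]
0.007 [ 0.0119  0.001   0.0095  0.0006  0.001  -0.0007]
```

Call:
play_rows(rows=[[[0.0025,0.001,0.002,0,0,0],[0.005,0.001,0.0037,0,0,0],[0.006,0.001,0.0047,0,0,0],[0.0073,0.001,0.0056,0,0,0],[0.0073,0.001,0.0056,0,0,0],[0.0073,0.001,0.0056,0,0,0]]])

```text
clock: 11.63
tool_pos: [0.4645, -0.0412, 0.1351]
eef_rot: [0.392, 0.817, -0.184, 0.38]
contact_force: [-0.6, 1.1, -3.7]
opening: 0.671
finger_force: 40.0
```

```bash
python3 chk.py
```

```text
11.6333 foot [ 0.5354 -0.1301  0.0094] y [ 0.0001 -0.0001  1.    ] x ang 38.788307596891016 [-0.5889  1.0916 -3.6919] [-0.3503  1.2092  0.1507  2.3553  2.3069  0.9782 -2.107 ]
0.0115 [-0.0033 -0.0001 -0.0024 -0.     -0.0004  0.    ]
0.01 [-0.001  -0.0001 -0.0005 -0.     -0.0004  0.    ]
0.0085 [ 0.0013 -0.0001  0.0014 -0.     -0.0004  0.    ]
0.007 [ 0.0035 -0.0001  0.0034 -0.     -0.0004  0.    ]
```

No contact yet, so I'll lower it by small steps.

Call:
play_rows(rows=[[[0.001,0,0.0008,0,0,0],[0.0015,0,0.0014,0,0,0],[0.0023,0,0.002,0,0,0],[0.0023,0,0.002,0,0,0],[0.0023,0,0.002,0,0,0]]])

```text
clock: 12.05
tool_pos: [0.4645, -0.0413, 0.1342]
eef_rot: [0.392, 0.817, -0.184, 0.381]
contact_force: [-2.2, 3.8, 5.9]
opening: 0.675
finger_force: 40.0
```

```bash
python3 chk.py
```

```text
12.05 foot [ 0.5356 -0.1303  0.0087] y [-0.001   0.0008  1.    ] x ang 38.79805967979096 [-2.1702  3.8252  5.8837] [-0.3502  1.2117  0.1503  2.3549  2.3069  0.981  -2.1087]
0.0115 [-0.0046 -0.     -0.0036  0.0004  0.0026 -0.0005]
0.01 [-0.0023 -0.     -0.0017  0.0004  0.0026 -0.0005]
0.0085 [-0.      0.      0.0002  0.0004  0.0026 -0.0005]
0.007 [ 0.0023  0.      0.0022  0.0004  0.0026 -0.0005]
```

Call:
play_rows(rows=[[[-0.0006,0,-0.0005,0,0,0],[-0.0006,0,-0.0005,0,0,0],[-0.0006,0,-0.0005,0,0,0],[-0.0006,0,-0.0005,0,0,0]]], claw=1, squeeze=5)

```text
clock: 12.38
tool_pos: [0.4646, -0.0414, 0.1342]
eef_rot: [0.392, 0.817, -0.184, 0.381]
contact_force: [-1.3, 2.5, 3.7]
opening: 0.68
finger_force: 5.0
```

Call:
play_rows(rows=[[[0,0,0,0,0,0],[0,0,0,0,0,0],[0,0,0,0,0,0],[0,0,0,0,0,0],[0,0,0,0,0,0],[0,0,0,0,0,0],[0,0,0,0,0,0]]], claw=0.08)

```text
clock: 12.97
tool_pos: [0.4645, -0.0412, 0.1339]
eef_rot: [0.392, 0.817, -0.184, 0.38]
contact_force: [0.4, 1.5, 0.3]
opening: 0.919
finger_force: 0.0
```

```bash
python3 chk.py; python3 - <<'E'
from k import *
c=save('wrist','w5.png')
g=cv2.cvtColor(c['img'],cv2.COLOR_BGR2GRAY).astype(float); F=footnow()
pts=[[-.03,0,.006,1],[.03,0,.006,1],[-.03,.03,.006,1],[.03,.03,.006,1]]
print('pred',proj(c,(F@np.array(pts).T).T[:,:3]))
for y in (240,260,280): 
    r=np.diff(cv2.GaussianBlur(g,(3,3),0)[y]); print(y,225+np.argmax(r[225:265]),365+np.argmin(r[365:410]))
for x in (270,290,310,330,350): 
    r=np.diff(g[200:235,x]); print(x,200+np.argmax(abs(r)),r[np.argmax(abs(r))])
s=get_state();M=R.from_quat(s['eef_rot']).as_matrix();print('up in tool',M.T@[0,0,1], 'camz',c['C'][:3,3])
cv2.imwrite('pics/v5.png',c['img'])
E
```

```text
12.9667 foot [ 0.5354 -0.1302  0.0083] y [ 0.0002 -0.0002  1.    ] x ang 38.78591828060956 [0.4021 1.4858 0.3153] [-0.3499  1.2117  0.1501  2.3543  2.3072  0.9794 -2.1082]
0.0115 [-0.005  -0.0001 -0.004  -0.     -0.0005  0.    ]
0.01 [-0.0027 -0.0001 -0.002  -0.     -0.0005  0.    ]
0.0085 [-0.0004 -0.     -0.0001 -0.     -0.0005  0.    ]
0.007 [ 0.0019 -0.      0.0018 -0.     -0.0005  0.    ]
pred [[381.2174 215.4004]
 [246.1363 215.2702]
 [386.5444 284.1691]
 [240.3212 283.9519]]
240 248 380
260 228 401
280 230 399
270 217 -18.0
290 217 -19.0
310 217 -20.0
330 217 -19.0
350 217 -19.0
up in tool [-0.7657 -0.0018 -0.6432] camz [ 0.4429 -0.0132  0.0608]
```

View pics/v5.png

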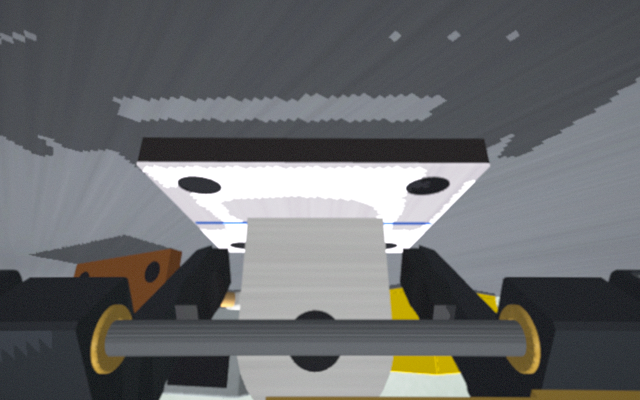

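The lug stands centred on the blue line, with its foot edge at row 217 and the line at row 222, and the fingers are clear of both sides. Now I'll back straight out.

Call:
play_rows(rows=[[[0,0,-0.01,0,0,0],[0,0,-0.025,0,0,0],[0,0,-0.045,0,0,0],[0,0,-0.065,0,0,0],[0,0,-0.085,0,0,0],[0,0,-0.105,0,0,0],[0,0,-0.125,0,0,0],[0,0,-0.145,0,0,0],[0,0,-0.16,0,0,0],[0,0,-0.16,0,0,0],[0,0,-0.16,0,0,0]]], claw=0)

```text
clock: 13.93
tool_pos: [0.4264, 0.0071, 0.1857]
eef_rot: [0.392, 0.817, -0.183, 0.381]
contact_force: [0.5, -0.3, -0.2]
opening: 1.001
finger_force: 0.0
```

```bash
python3 - <<'E'
from k import *
s=get_state();print(s['clock'],s['tool_pos'],s['contact_force'],s['qd'])
c=save('wrist','w6.png');a=save('scene','s6.png');t=save('top','t6.png')
crop=cv2.resize(a['img'][150:270,200:360],(480,300),interpolation=cv2.INTER_CUBIC)
img=np.vstack([cv2.resize(c['img'],(480,300)),crop]);img=np.hstack([img,np.pad(cv2.resize(t['img'][120:260,230:450],(320,204),interpolation=cv2.INTER_CUBIC),((0,396),(0,0),(0,0)))])
cv2.imwrite('pics/v6.png',img)
F=T([.5355,-.1303,.01],np.array([[-.779,0,-.48],[-.627,0,.597],[0,1,0]])); F[:3,2]=[-.627,.779,0]; F[:3,0]=[-.779,-.627,0]
print(proj(c,(F@np.array([[-.03,0,.006,1],[.03,0,.006,1],[-.03,.05,.006,1],[.03,.05,.006,1]]).T).T[:,:3])*.75)
E
```

```text
13.9333 [0.4264 0.0071 0.1857] [ 0.5301 -0.3207 -0.2475] [ 0.0178  0.0098  0.0062 -0.0138  0.0025  0.0019  0.0015]
[[268.5684 132.3633]
 [201.0364 132.3644]
 [271.4692 187.4549]
 [197.7426 187.4227]]
```

View pics/v6.png

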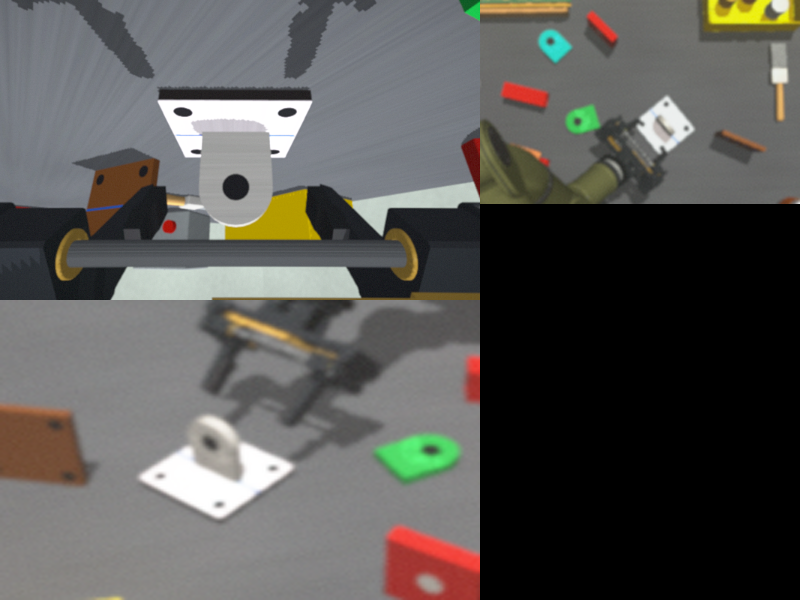

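The lug stands upright on its own. Its foot edge is at (201–269, 132), which matches the predicted centred pose, and the gripper is clear. Handing it in.

```bash
python3 -c "
from plant import *
print(finish_job())"
```

```text
the job is handed in; nothing more can be done
None
```

The plate lies flat with its bright face up, the lug stands on its own on its foot, centred along the blue line, and the job was handed in at about 14 s; the hand-in returned no verdict.

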